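Hook the drip tray under the dispenser tank

TASK

Fit the drip tray to the empty dispenser tank: tip the tank back on its rear bottom edge until it leans by itself against the guard rail and let go, slide the tray's hooked tongue along the bench in under the raised front, then let the tank down so that it stands flat on the bench again with the hook caught inside, behind the notch in its front foot. Never lift the tank's rear edge off the bench, tip and lower it gently without letting it drop or fall either way, and leave the other things on the bench where they stand.

Things in the scene. Friction and masses are not known exactly. Their poses are not given: they have to be found in the camera images.
- tank: Empty slim dispenser tank, white plastic box 70 mm deep (x), 110 wide (y), 174 tall to its grey lid, 0.5 to 0.9 kg, standing loose. Origin: centre of its underside on the bench; z up; its front, with a tap sticking out 40 mm at 42 to 83 mm height, faces its -x; its rear face is x = +35 mm. Tipped back 21 degrees it balances; beyond, it leans back on the rail at 27 to 33 degrees.
- tank_handle (a point): Middle of the tank's handle, a round steel bar 12 mm thick along the tank's y, at (0, 0, 208 mm) in the tank's frame, 34 mm above the lid, on two posts with 76 mm free between them. Squeezed hard by upright fingers it turns stiffly as the tank tilts; straddled loosely it turns freely. Axes as the tank's.
- tank_rear (a point): Middle of the tank's rear bottom edge, at (35, 0, 0 mm) in the tank's frame: the edge it tips on.
- tank_front (a point): Middle of the tank's front bottom edge, at (-35, 0, 0 mm) in the tank's frame. The tank's foot is hollow beneath: a wall 8 mm thick and 18 mm high round the edge. The front wall (x -35 to -27 mm) has a notch in its middle, 66 mm wide, 8 mm high from the bench. With the tank leaning on the rail this edge is about 35 mm up.
- rail: Steel guard rail fixed to the bench behind the tank: two posts 117 mm tall, 216 mm apart, and two level bars along its y; the upper is 12 mm thick, 240 long, its centre 105 mm up. Origin on the bench under the bars' middle; x points away from the tank. The upright tank's rear face is 62 to 72 mm before (-x) the bar's centre line, parallel within 3 degrees.
- tray: Steel drip tray, 0.22 kg. Basin 85 mm (x) by 96 (y), rim 16 high, walls 4, floor 3. Origin: centre of the basin's underside; z up. The tongue is at its rear (+x), the pull tab at its front (-x). Fitted, its x points as the tank's x and its origin is at x = -85.5, y = 0 mm in the tank's frame (play 8 mm along x, 5 along y), the tank's front foot wall between basin and hook.
- tray_tab (a point): Grip point of the pull tab, at (-47.5, 0, 38 mm) in the tray's frame. The tab is an upright plate, 10 mm thick (along x), 44 wide, 48 high from the tray's underside; grip it from above with one finger inside the basin.
- tray_hook (a point): Middle of the hook at bench level, at (69.5, 0, 0 mm) in the tray's frame. A flat tongue, 56 mm wide and 4 thick, lies on the bench from x = 42.5 to 72.5 mm and ends in this upturned hook across its width: 6 mm thick (x 66.5 to 72.5), 14 high, so too high for the notch while the tank stands.
- rack: Bystander: white vial rack 75 x 115 mm, 92 mm tall with its capped vials. Origin: centre of underside. Leave it.
- flask: Bystander: stoppered conical glass flask, 84 mm wide, 146 mm tall. Origin: centre of underside. Leave it.
- jar: Bystander: amber jar, 72 mm wide, 105 mm tall. Origin: centre of underside. Leave it.
- beaker: Bystander: clear beaker, 84 mm wide, 105 mm tall. Origin: centre of underside. Leave it.
- reagent: Bystander: white bottle, 64 mm wide, 150 mm tall. Origin: centre of underside. Leave it.
- roll: Bystander: upright paper roll, 110 mm wide, 225 mm tall. Origin: centre of underside. Leave it.

How it is judged:
By the outcome, as a careful person would: the job done as asked, in the order asked, and still so for the second after the job is handed in, with the robot touching nothing.
It also fails if it takes over 61 s, if anything falls off the work surface, if the arm or the gripper's body presses on something with over 40 N, if the wrist force passes 120 N, or if a joint passes its speed limit or range.

ROBOT

A 6-joint arm with a two-finger parallel gripper is mounted at the origin on the work surface. World frame = base frame: x ahead of the robot, y to its left, z up, the work surface at z = 0. Lengths are in mm, angles in rad, forces in N, time in s.
With the tool pointing down it reaches from about 350 to 775 mm from the base axis. Payload 7.3 kg.
Tool frame: the origin (TCP) lies on the mounting face of the last link; the fingertips stand 178 mm ahead of it and the grasp point (between the pads) lies 159 mm ahead of it; z points along the fingers, y is the line along which they close (so a half turn about z gives the same grasp; the last joint's range is limited). The gripper opens to 92 mm and grips with 3 to 60 N. Pads are 19 mm wide; open, the fingers measure 130 mm over their backs; the gripper's body (75 mm by 190 mm) begins 47 mm behind the grasp point.
Start: joints at [-1.413, 0.342, 1.524, -0, 1.275, -0.146], TCP at [157.073, -500.955, 404.741] pointing down, gripper open.
Joint ranges: [-2.53, 2.53], [-0.77, 2.02], [0.04, 2.7], [-1, 4.14], [0.28, 2.66], [-3.11, 3.11]. Speed limits (rad/s): [2.57, 2.57, 3.14, 3.14, 3.14, 3.14].

INTERFACE

Orientations are given as [roll, pitch, yaw] about the fixed x, y, z axes, in that order (R = Rz(yaw) Ry(pitch) Rx(roll)).
In Python, from plant import bot gives the robot as it stands.
- The arm moves only by the tool shift_gripper, called after ">>>" as a command line: name --argument value ..., lists and objects as JSON in quotes. Schema: {"type":"object","properties":{"segments":{"type":"string"},"only":{"type":"string"},"quiet":{"type":"boolean"},"lines":{"type":"string"}},"required":["segments"],"additionalProperties":false}. segments is a string of 1 to 5 rows, one to a line, with the numbers parted by spaces; each row has 5 numbers: the finger opening in mm, then dx, dy, dz in mm, then a turn about the tool's z in rad; each row is the pose to reach, as a shift and turn from the pose commanded when the call began, along the tool's axes at that moment; what a row does not reach only later rows make up. A row lasts 1/8 s, in which the tool goes at most 62.5 mm and 0.188 rad, less where a joint would pass 70% of its speed; a pose out of reach is approached as far as the arm can. The fingers move at their own pace and stop on an object; the grip force is fixed at half the most. Time passes only in rows, so rows that do not move let the fingers close. The tool returns the time, the measured TCP pose, the force, the opening and the grip force at its end. only (a regular expression) keeps the lines of the reply that match it, lines (a string "A,B") keeps lines A to B, and quiet returns only ok. Input that does not fit is refused with a message, and nothing moves.
- bot.get_obs(): the state, without advancing time (a new reading comes with each control period).
- bot.capture(name): name is "scene" or "top" or "wrist"; returns a dict with "color" (384x512x3 uint8, red, green, blue), "K" (3x3 intrinsics, pixels), "R" (3x3) and "t" (3): a world point X has camera coordinates R X + t. Camera axes: x right, y down, z forward; pixel columns grow to the right and rows downward; lengths in mm; the calibration is good to about 2 mm. A picture is of the moment at which its call begins. There is no depth.
- bot.close_job(): hands the job in; it is judged then, once.
The state is a dict: "time": time; "joint_positions": joint angles; "dq": joint speeds; "tau": joint torques, N m; "tool_pos": TCP position; "tcp_rot": TCP orientation; "contact_force": force on the tool from outside, world axes, zero at the start; "moment": the same for the moment, N m; "grip_width": finger opening in mm; "finger_force": force on a finger pad.
Only numpy, scipy, OpenCV 4.12 (cv2) and the standard library are available. Lean on these libraries where they do the work, as an engineer would, in place of code of your own. Each camera call takes 0.05 s, during which the arm holds its last target. There are 200 camera calls.

## Working session

There is one attempt and no reset: what is moved stays moved. The work goes in short steps, Python scripts to look and compute and a tool call to move; the robot and the scene stay as the last step left them, time stands still between calls to the robot, and variables do not carry over. Pictures are saved under pics/ and viewed, at most 13 in all, crops included, and the job is handed in when it is done.

```bash
ls; mkdir -p pics
```

Run:
```python
from plant import bot
import cv2,numpy as np
o=bot.get_obs();print({k:np.round(v,3).tolist() for k,v in o.items()})
for n in("scene","top"):
    c=bot.capture(n);cv2.imwrite(f"pics/{n}0.png",c["color"][:,:,::-1]);np.savez(f"{n}0.npz",**c)
    print(n,c["K"].tolist(),np.round(c["R"],4).tolist(),c["t"],-c["R"].T@c["t"])
```

```text
pics
plant.py
{'time': 0.0, 'joint_positions': [-1.413, 0.343, 1.525, -0.0, 1.275, -0.146], 'dq': [-0.001, 0.001, 0.002, 0.0, -0.001, -0.001], 'tau': [-0.002, -43.125, -24.421, 0.072, 0.056, -0.0], 'tool_pos': [157.039, -500.813, 404.055], 'tcp_rot': [-3.14, -0.0, 0.304], 'contact_force': [-0.006, -0.098, 0.11], 'moment': [0.015, -0.046, -0.003], 'finger_force': 0.0, 'grip_width': 91.984}
scene [[379.5078744040339, 0.0, 255.55662967107463], [0.0, 379.5078744040339, 193.9019994474621], [0.0, 0.0, 1.0]] [[-0.8445, 0.5354, -0.0127], [0.4417, 0.6829, -0.5818], [-0.3028, -0.4969, -0.8132]] [ 486.89147779 -200.95927959 1477.22425165] [ 947.31163799  610.59485047 1090.6025958 ]
top [[468.0905020067983, 0.0, 266.83563879096056], [0.0, 468.0905020067983, 193.00947802416272], [0.0, 0.0, 1.0]] [[0.0815, -0.9967, 0.0023], [-0.9732, -0.0801, -0.2157], [0.2152, 0.0153, -0.9765]] [   7.72841345  628.54850283 1665.08550426] [ 252.73212799   32.56695706 1761.45069476]
```

View pics/scene0.png

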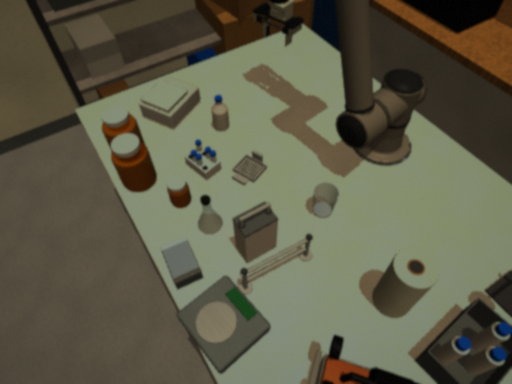

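View pics/top0.png

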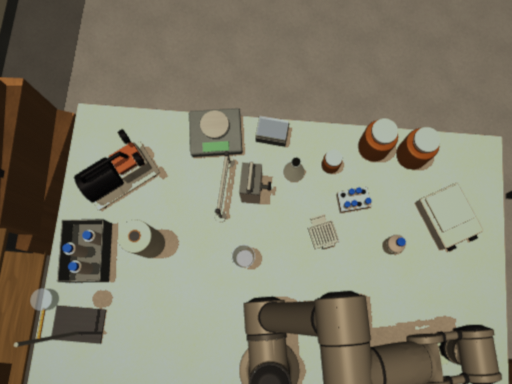

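The scene shows the tank at (255,232), the rail behind it at (275,262) and the tray at (249,167). In the top view the tank is at (252,183) with its tap pointing right (−y), the rail at (225,188), the tray at (322,233) and the flask at (294,168). I'll enlarge both views next.

Run:
```python
import cv2
a=cv2.imread("pics/top0.png")[140:260,200:360];cv2.imwrite("pics/topc.png",cv2.resize(a,None,fx=5,fy=5,interpolation=cv2.INTER_CUBIC))
a=cv2.imread("pics/scene0.png")[145:295,170:330];cv2.imwrite("pics/scc.png",cv2.resize(a,None,fx=4,fy=4,interpolation=cv2.INTER_CUBIC))
```

```text
(no output)
```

View pics/topc.png

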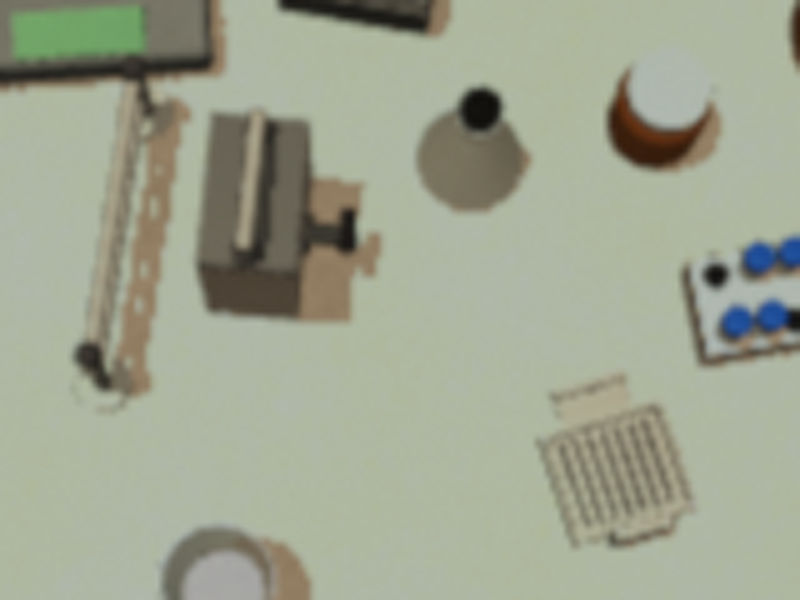

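View pics/scc.png

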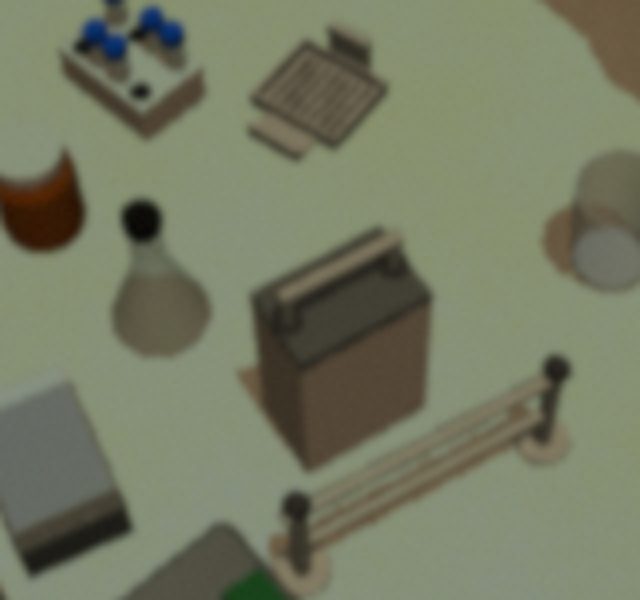

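The top crop shows the lid corners at (213,115), (308,122), (297,272) and (199,263), and the upper rail bar from (133,75) to (92,350). The tray rim corners are (545,440), (660,407), (690,505) and (578,543), with the tongue up (+x world) and the tab down. The scene crop confirms the layout: the tank's rear corners on the bench are (311,470) and (425,405), and the handle runs from (282,292) to (396,240).

Create h.py:
```python
import numpy as np
def ray(c,uv,z):
    R,t,K=c["R"],c["t"],c["K"]; C=-R.T@t
    d=R.T@np.linalg.inv(K)@np.array([uv[0],uv[1],1.]); return (C+d*(z-C[2])/d[2])[:2]
```

Run:
```python
from h import *
T=dict(np.load("top0.npz"));S=dict(np.load("scene0.npz"))
def t(L,z):return [ray(T,(200+u/5-.4,140+v/5-.4),z) for u,v in L]
def s(L,z):return [ray(S,(170+u/4-.4,145+v/4-.4),z) for u,v in L]
def show(n,P):
    P=np.array(P);print(n,P.round(1).tolist(),"c",P.mean(0).round(1),"len",np.linalg.norm(np.diff(P,axis=0),axis=1).round(0),"ang",[round(np.degrees(np.arctan2(*(d[::-1]))),1) for d in np.diff(P,axis=0)])
show("lid t",t([(213,115),(308,122),(297,272),(199,263)],174))
show("lid s",s([(302,365),(252,295),(378,230),(432,297)],174))
show("rearbot s",s([(311,470),(425,405)],0))
show("handle t",t([(259,112),(243,245)],214)); show("handle s",s([(282,292),(396,240)],212))
show("bar t",t([(133,75),(92,350)],111)); show("bar s",s([(300,507),(552,383)],108))
show("tray t",t([(545,440),(660,407),(690,505),(578,543)],16))
show("tray s",s([(250,100),(310,41),(387,88),(335,147)],16))
show("tongue end t",t([(553,395),(625,377)],10));show("tongue s",s([(299,157),(249,128)],4))
show("tab t",t([(612,538),(680,518)],44));show("tab s",s([(330,28),(368,48)],48))
show("flask base s,t",s([(162,330)],0)+t([(470,165)],20))
show("beaker",t([(215,580)],52))
show("rack t",t([(688,265),(705,362)],50))
```

```text
lid t [[704.8, 152.9], [705.2, 85.7], [596.8, 84.2], [597.6, 152.6]] c [651.1 118.9] len [ 67. 108.  68.] ang [np.float64(-89.7), np.float64(-179.2), np.float64(89.3)]
lid s [[706.2, 154.8], [706.5, 87.2], [600.8, 89.0], [600.1, 157.9]] c [653.4 122.2] len [ 68. 106.  69.] ang [np.float64(-89.7), np.float64(179.1), np.float64(90.6)]
rearbot s [[703.4, 152.1], [596.4, 153.1]] c [649.9 152.6] len [107.] ang [np.float64(179.4)]
handle t [[698.2, 118.5], [603.9, 121.1]] c [651.  119.8] len [94.] ang [np.float64(178.5)]
handle s [[698.1, 118.0], [609.2, 124.5]] c [653.6 121.2] len [89.] ang [np.float64(175.8)]
bar t [[748.4, 219.1], [541.5, 227.8]] c [644.9 223.4] len [207.] ang [np.float64(177.6)]
bar s [[748.7, 217.2], [543.1, 233.7]] c [645.9 225.4] len [206.] ang [np.float64(175.4)]
tray t [[517.6, -107.4], [549.7, -192.3], [477.6, -218.4], [442.5, -136.7]] c [ 496.8 -163.7] len [91. 77. 89.] ang [np.float64(-69.3), np.float64(-160.0), np.float64(113.3)]
tray s [[560.6, -184.7], [477.2, -215.8], [447.9, -128.5], [524.3, -96.8]] c [ 502.5 -156.4] len [89. 92. 83.] ang [np.float64(-159.6), np.float64(108.5), np.float64(22.6)]
tongue end t [[553.3, -111.8], [571.5, -165.4]] c [ 562.4 -138.6] len [57.] ang [np.float64(-71.2)]
tongue s [[552.7, -112.7], [573.7, -165.7]] c [ 563.2 -139.2] len [57.] ang [np.float64(-68.4)]
tab t [[445.1, -158.6], [463.8, -207.6]] c [ 454.5 -183.1] len [52.] ang [np.float64(-69.1)]
tab s [[467.5, -194.6], [451.4, -155.2]] c [ 459.4 -174.9] len [43.] ang [np.float64(112.2)]
flask base s,t [[741.2, -23.2], [725.1, -36.2]] c [733.1 -29.7] len [21.] ang [np.float64(-140.9)]
beaker [[390.2, 128.1]] c [390.2 128.1] len [] ang []
rack t [[653.1, -203.2], [580.4, -219.5]] c [ 616.7 -211.3] len [74.] ang [np.float64(-167.4)]
```

Run:
```python
from h import *
T=dict(np.load("top0.npz"));S=dict(np.load("scene0.npz"))
t=lambda u,v,z:ray(T,(200+u/5-.4,140+v/5-.4),z)
s=lambda u,v,z:ray(S,(170+u/4-.4,145+v/4-.4),z)
from scipy.optimize import least_squares
# ellipse silhouette points of flask base -> circle r=42 on plane z=8
P=[t(*p,8) for p in[(417,158),(422,185),(445,205),(470,212),(500,203),(520,182),(528,160)]]
Q=[s(*p,8) for p in[(112,315),(122,338),(140,350),(160,356),(185,349),(203,332),(210,312)]]
for n,A in(("top",P),("scene",Q)):
    A=np.array(A);r=least_squares(lambda c:np.hypot(*(A-c[:2]).T)-c[2],[735,-30,42]);print(n,r.x.round(1),A.round(0).tolist())
```

```text
top [734.3 -37.2  43. ] [[731.0, 5.0], [709.0, -1.0], [695.0, -20.0], [691.0, -39.0], [700.0, -62.0], [718.0, -76.0], [736.0, -81.0]]
scene [734.6 -33.7  40.6] [[771.0, -54.0], [774.0, -30.0], [767.0, -12.0], [756.0, 2.0], [735.0, 8.0], [715.0, 2.0], [701.0, -12.0]]
```

>>> shift_gripper --segments "60 100 0 -30 0\n60 250 -120 -30 0.1\n60 400 -240 -30 0.2\n60 500 -330 -30 0.316\n60 560 -380 -30 0.316"

```text
time: 0.72
tool_pos: [364.0, -280.9, 429.3]
tcp_rot: [-3.141, 0.0, -0.014]
contact_force: [1.1, -0.9, -0.9]
grip_width: 59.9
finger_force: 0.0
```

>>> shift_gripper --segments "40 43 -45 0 0\n40 80 -90 0 0\n40 120 -135 0 0\n40 155 -180 0 0\n40 185 -220 0 0"

```text
time: 1.35
tool_pos: [551.9, -63.1, 429.0]
tcp_rot: [-3.142, 0.001, -0.011]
contact_force: [0.5, -0.2, -0.7]
grip_width: 39.6
finger_force: 0.0
```

>>> shift_gripper --segments "30 40 -45 0 0\n30 75 -90 0 0\n30 90 -130 0 0\n30 97 -160 0 0\n30 97 -160 0 0"

```text
time: 1.98
tool_pos: [650.0, 96.1, 428.3]
tcp_rot: [-3.141, 0.002, -0.009]
contact_force: [0.8, -0.6, -0.7]
grip_width: 29.9
finger_force: 0.0
```

Run:
```python
from plant import bot
import cv2,numpy as np
c=bot.capture("wrist");cv2.imwrite("pics/w1.png",c["color"][:,:,::-1]);np.savez("w1.npz",**c)
print(bot.get_obs()["tool_pos"],bot.get_obs()["tcp_rot"])
```

```text
[649.85676843  94.59010268 428.57590272] [ 3.14110695e+00  1.47860165e-03 -1.04172351e-02]
```

View pics/w1.png

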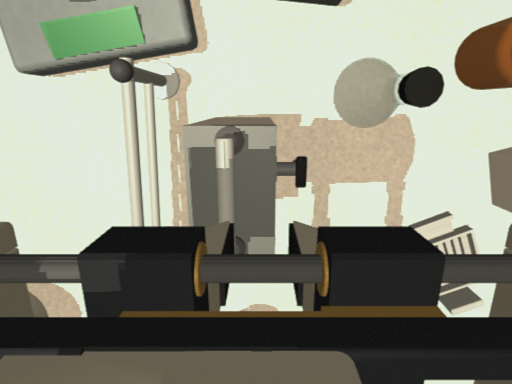

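The wrist view shows the handle bar running from (224,140) to (232,240), the lid's far corners at (186,126) and (277,124), the upper rail bar from (128,80) to (137,225), and the tap at (300,172).

Run:
```python
from h import *
W=dict(np.load("w1.npz"))
for n,z,L in(("handle",208,[(224.5,145),(229,215),(232,240)]),("lid",174,[(186,126),(277,124),(275,225),(190,225)]),("bar",105,[(128,80),(137,225)]),("flask",8,[(335,93),(367,128),(362,60)])):
    print(n,[ray(W,p,z).round(1).tolist() for p in L])
```

```text
handle [[696.4, 119.1], [648.5, 117.9], [629.8, 116.5]]
lid [[706.5, 151.2], [707.4, 83.6], [627.2, 84.8], [627.8, 153.7]]
bar [[744.5, 218.3], [600.7, 226.7]]
flask [[734.5, 3.9], [691.6, -39.1], [772.1, -26.5]]
```

>>> shift_gripper --segments "36 2 -12 0 0\n36 2 -24 0 0\n36 2 -24 20 0\n36 2 -24 45 0\n36 2 -24 57 0"

```text
time: 2.65
tool_pos: [651.9, 117.9, 371.1]
tcp_rot: [3.141, 0.002, -0.012]
contact_force: [-0.1, 0.4, 0.3]
grip_width: 36.0
finger_force: 0.0
```

>>> shift_gripper --segments "16 0 0 0 0\n16 0 0 0 0\n16 0 0 0 0"

```text
time: 3.02
tool_pos: [652.3, 117.8, 373.6]
tcp_rot: [-3.141, -0.002, -0.012]
contact_force: [-0.0, 0.7, 0.2]
grip_width: 16.7
finger_force: 0.5
```

>>> shift_gripper --segments "16 0 -3 0 0\n16 0 -8 0 0\n16 0 -14 0 0\n16 0 -20 0 0\n16 0 -25 0 0"

```text
time: 3.65
tool_pos: [652.4, 143.3, 372.4]
tcp_rot: [3.142, 0.0, -0.012]
contact_force: [0.4, -0.9, 0.7]
grip_width: 16.0
finger_force: 0.5
```

Run:
```python
from plant import bot
import numpy as np
o=bot.get_obs();print(o["contact_force"].round(1) if hasattr(o["contact_force"],"round") else o["contact_force"],o["grip_width"],o["tool_pos"])
```

```text
[ 0.4 -0.9  0.7] 15.978434060068082 [652.41884989 143.32245976 372.4004897 ]
```

>>> shift_gripper --segments "16 0 -5 0 0\n16 0 -10 0 0\n16 0 -15 0 0\n16 0 -20 1 0\n16 0 -25 1 0"

```text
time: 4.28
tool_pos: [652.7, 168.1, 371.2]
tcp_rot: [3.142, 0.0, -0.012]
contact_force: [-0.1, -0.4, -0.4]
grip_width: 16.2
finger_force: 0.3
```

Forces are plausible, but I'll check that the tank is actually tipping.

Run:
```python
from plant import bot
import cv2,numpy as np
a=bot.capture("scene")["color"][145:295,170:330,::-1];b=bot.capture("wrist")["color"][:,:,::-1]
cv2.imwrite("pics/tip1.png",np.hstack([cv2.resize(a,(400,375)),cv2.resize(b,(400,375))]))
```

```text
(no output)
```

View pics/tip1.png

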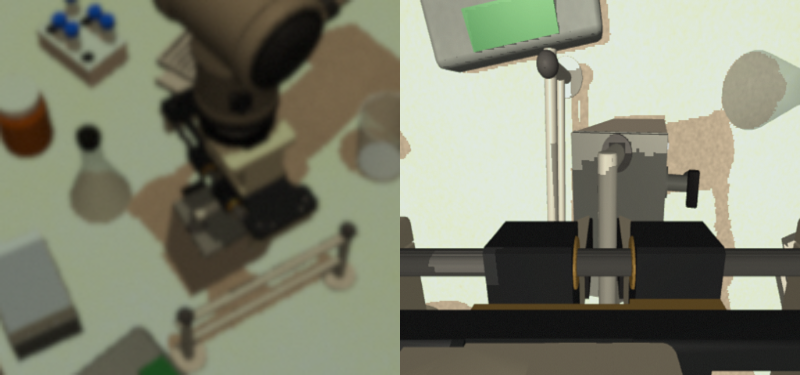

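Left: the tank is leaning back towards the rail. Right: the handle at (607,220) sits between the fingers and is following them. I'll continue past the balance point with the z following the arc.

>>> shift_gripper --segments "16 0 -5 1 0\n16 0 -10 2 0\n16 0 -15 2 0\n16 0 -20 3 0\n16 0 -24 4 0"

```text
time: 5.0
tool_pos: [653.0, 192.2, 367.3]
tcp_rot: [3.142, -0.0, -0.012]
contact_force: [-0.4, 0.1, 0.7]
grip_width: 16.2
finger_force: 0.0
```

>>> shift_gripper --segments "16 0 -4 1 0\n16 0 -8 2 0\n16 0 -12 3 0\n16 0 -16 4 0\n16 0 -20 5 0"

```text
time: 5.62
tool_pos: [653.3, 212.0, 362.3]
tcp_rot: [3.142, 0.0, -0.012]
contact_force: [0.3, 0.2, -0.9]
grip_width: 15.8
finger_force: 0.1
```

>>> shift_gripper --segments "16 0 -3 1 0\n16 0 -6 2 0\n16 0 -8 3 0\n16 0 -10 4 0\n16 0 -10 4 0"

```text
time: 6.25
tool_pos: [653.4, 221.9, 358.4]
tcp_rot: [-3.142, -0.0, -0.012]
contact_force: [-0.3, 1.4, 0.8]
grip_width: 15.9
finger_force: 0.4
```

>>> shift_gripper --segments "16 0 -2 1 0\n16 0 -4 1 0\n16 0 -6 2 0\n16 0 -7 2 0\n16 0 -7 2 0"

```text
time: 6.88
tool_pos: [653.5, 228.8, 356.4]
tcp_rot: [3.141, 0.0, -0.012]
contact_force: [-0.1, -0.5, -0.3]
grip_width: 15.9
finger_force: 0.0
```

>>> shift_gripper --segments "16 0 -1 0 0\n16 0 -2 0 0\n16 0 -3 0 0\n16 0 -4 0 0\n16 0 -4 0 0"

```text
time: 7.5
tool_pos: [653.5, 232.7, 356.4]
tcp_rot: [3.141, 0.0, -0.012]
contact_force: [0.3, -1.2, -1.1]
grip_width: 16.0
finger_force: 0.7
```

>>> shift_gripper --segments "16 0 -1 0 0\n16 0 -2 0 0\n16 0 -3 0 0\n16 0 -3 0 0"

```text
time: 8.0
tool_pos: [653.6, 235.6, 356.1]
tcp_rot: [3.141, 0.0, -0.012]
contact_force: [1.0, -5.1, -2.5]
grip_width: 16.0
finger_force: 2.2
```

```bash
python3 - <<'E'
from plant import bot
import cv2,numpy as np
a=bot.capture("scene")["color"][145:295,170:330,::-1];b=bot.capture("wrist")["color"][:,:,::-1]
cv2.imwrite("pics/tip2.png",np.hstack([cv2.resize(a,(400,375)),cv2.resize(b,(400,375))]))
E
```

```text
(no output)
```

View pics/tip2.png

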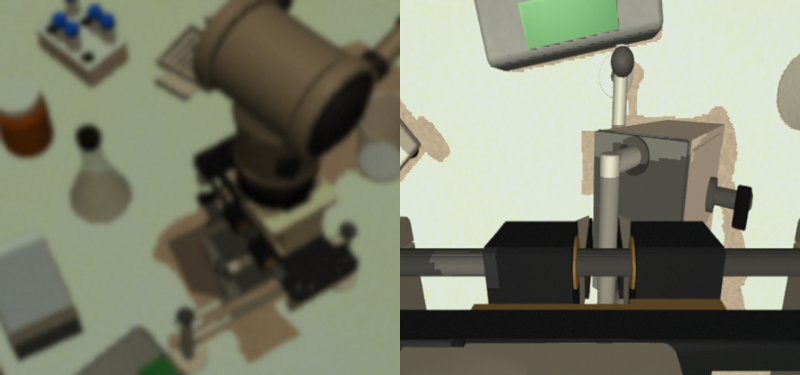

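It leans on the rail and pushes back with about 5 N. In the wrist view the handle is at (607,220) and the rail post at (620,90). I'll back off 3 mm, open, rise, then go above the tray tab.

>>> shift_gripper --segments "16 0 3 0 0\n44 0 3 0 0\n44 0 3 0 0\n44 0 3 -30 0\n44 0 3 -80 0"

```text
time: 8.72
tool_pos: [653.4, 233.2, 435.6]
tcp_rot: [3.141, 0.004, -0.012]
contact_force: [0.6, 0.7, -0.4]
grip_width: 43.5
finger_force: 0.0
```

>>> shift_gripper --segments "60 -20 55 0 0.17\n60 -45 110 0 0.34\n60 -72 165 0 0.51\n60 -100 220 0 0.68\n60 -125 270 0 0.85"

```text
time: 9.35
tool_pos: [524.1, -36.9, 437.1]
tcp_rot: [-3.14, -0.001, -0.868]
contact_force: [-0.0, -1.5, 0.6]
grip_width: 60.2
finger_force: 0.0
```

>>> shift_gripper --segments "60 30 58 0 0.17\n60 65 105 0 0.34\n60 65 105 0 0.35"

```text
time: 9.72
tool_pos: [487.0, -156.6, 437.0]
tcp_rot: [-3.141, -0.001, -1.219]
contact_force: [-0.2, 0.9, 0.4]
grip_width: 60.4
finger_force: 0.0
```

Run:
```python
from plant import bot
o=bot.get_obs();print(o["tool_pos"],o["tcp_rot"])
```

```text
[ 486.96670105 -156.58525322  437.01757737] [-3.14052561e+00 -1.48776318e-03 -1.21921384e+00]
```

Run:
```python
from plant import bot
import cv2,numpy as np
w=bot.capture("wrist");t=bot.capture("top");s=bot.capture("scene");np.savez("w2.npz",**w);np.savez("t2.npz",**t);np.savez("s2.npz",**s)
b=s["color"][165:285,215:315,::-1];c=t["color"][150:250,200:340,::-1]
im=np.zeros((600,800,3),np.uint8);im[:384,:512]=w["color"][:,:,::-1]
im[:346,512:]=cv2.resize(b,(288,346));im[384:,:302]=cv2.resize(c,(302,216))
cv2.imwrite("pics/m1.png",im)
```

```text
(no output)
```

View pics/m1.png

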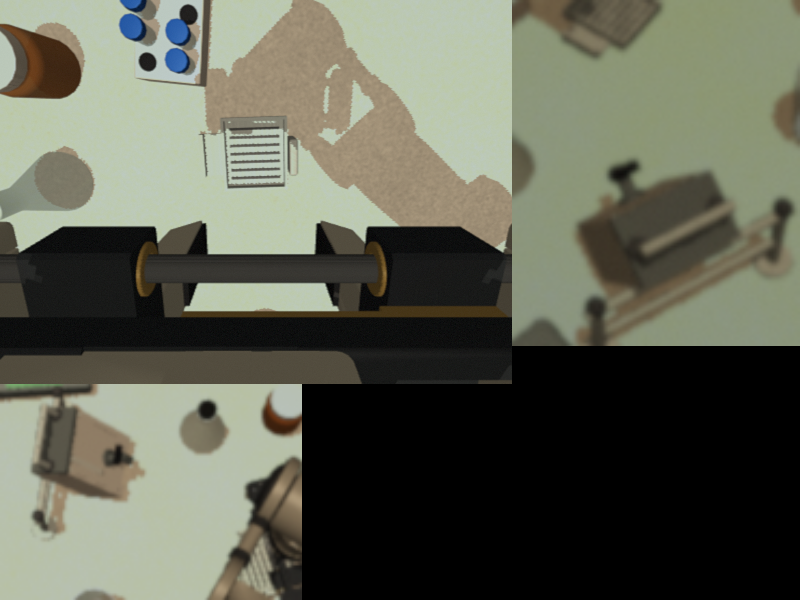

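The tank leans on the rail unaided (right and bottom panels). In the wrist view the tray rim corners are (222,118), (286,116), (286,187) and (228,187), the hook line runs (204,133)–(207,176), and the tab top is (293,137)–(293,175).

Run:
```python
from h import *
W=dict(np.load("w2.npz"))
for n,z,L in(("rim",16,[(222,118),(286,116),(286,187),(228,187)]),("hook",14,[(204,133),(207,176)]),("tab",48,[(293,137),(293,175)])):
    P=np.array([ray(W,p,z) for p in L]);print(n,P.round(1).tolist(),P.mean(0).round(1),[(round(float(np.hypot(*d)),1),round(float(np.degrees(np.arctan2(d[1],d[0]))),1)) for d in np.diff(P,axis=0)])
S=dict(np.load("s2.npz"));T=dict(np.load("t2.npz"))
# tank handle (leaning) scene panel px -> image
p=lambda u,v:ray(S,(215+(u-512)/2.88,165+v/2.88),202)
print("handle",p(643,250),p(733,208))
```

```text
rim [[552.9, -192.5], [477.9, -222.7], [444.1, -136.4], [517.1, -109.6]] [ 498.  -165.3] [(80.9, -158.1), (92.6, 111.4), (77.8, 20.2)]
hook [[569.0, -166.5], [548.3, -113.8]] [ 558.6 -140.1] [(56.7, 111.4)]
tab [[464.0, -203.2], [446.9, -160.5]] [ 455.4 -181.8] [(46.0, 111.7)]
handle [704.60394571 230.63760729] [611.45920668 239.44821751]
```

>>> shift_gripper --segments "60 6 20 50 -0.023\n60 12 38 105 -0.023\n60 12 38 160 -0.023\n60 12 38 205 -0.023\n60 12 38 235 -0.023"

```text
time: 10.5
tool_pos: [456.8, -175.9, 199.6]
tcp_rot: [3.141, 0.002, -1.185]
contact_force: [0.7, 0.1, 0.0]
grip_width: 59.9
finger_force: 0.0
```

>>> shift_gripper --segments "60 0 0 0 0\n60 0 0 0 0\n5 0 0 0 0\n5 0 0 0 0\n5 0 0 0 0"

```text
time: 11.12
tool_pos: [456.6, -178.1, 202.0]
tcp_rot: [-3.141, -0.001, -1.189]
contact_force: [-0.4, 1.3, 0.0]
grip_width: 34.7
finger_force: 0.0
```

>>> shift_gripper --segments "5 0 0 0 0\n5 0 0 0 0\n5 0 0 0 0\n5 0 0 0 0"

```text
time: 11.62
tool_pos: [456.2, -178.0, 201.5]
tcp_rot: [3.141, 0.0, -1.189]
contact_force: [-2.6, -0.8, 2.6]
grip_width: 9.8
finger_force: 30.0
```

>>> shift_gripper --segments "5 0 0 -20 0\n5 0 0 -45 0\n5 -10 -30 -45 -0.17\n5 -21 -60 -45 -0.34\n5 -21 -88 -45 -0.51"

```text
time: 12.25
tool_pos: [530.9, -124.6, 246.1]
tcp_rot: [3.142, 0.001, -0.673]
contact_force: [0.3, 0.3, -2.9]
grip_width: 9.7
finger_force: 30.0
```

Run:
```python
from plant import bot
import numpy as np
o=bot.get_obs();y=o["tcp_rot"][2];d=np.array([632,-120])-o["tool_pos"][:2];print(o["tool_pos"],y,d[0]*np.cos(y)+d[1]*np.sin(y),d[0]*np.sin(y)-d[1]*np.cos(y),y+.012)
```

```text
[ 530.87365805 -124.55910832  246.13813716] -0.6729841659818869 76.23547161234343 -66.59936465082922 -0.6609841659818869
```

>>> shift_gripper --segments "5 15 -13 0 -0.17\n5 35 -30 0 -0.34\n5 55 -48 0 -0.51\n5 76 -66.5 0 -0.665\n5 76 -66.5 0 -0.665"

```text
time: 12.88
tool_pos: [632.4, -121.3, 245.6]
tcp_rot: [-3.142, -0.001, -0.013]
contact_force: [0.4, -0.3, -2.9]
grip_width: 9.9
finger_force: 30.0
```

>>> shift_gripper --segments "5 0 0 20 0\n5 0 0 40 0\n5 0 0 44 0\n5 0 0 45 0"

```text
time: 13.38
tool_pos: [630.9, -121.7, 201.7]
tcp_rot: [-3.142, 0.0, -0.015]
contact_force: [-0.2, 0.2, -1.3]
grip_width: 10.1
finger_force: 30.0
```

>>> shift_gripper --segments "5 0 -20 0 0\n5 1 -40 0 0\n5 2 -60 0 0\n5 3 -75 0 0\n5 3 -85 0 0"

```text
time: 14.0
tool_pos: [635.6, -35.3, 201.5]
tcp_rot: [3.141, -0.0, -0.013]
contact_force: [-0.3, -0.6, -1.8]
grip_width: 9.5
finger_force: 30.0
```

>>> shift_gripper --segments "5 0 0 0 0"

```text
time: 14.12
tool_pos: [635.5, -35.9, 201.5]
tcp_rot: [3.142, -0.0, -0.013]
contact_force: [-0.2, -0.2, -1.5]
grip_width: 9.9
finger_force: 30.0
```

Run:
```python
from plant import bot
import cv2,numpy as np
w=bot.capture("wrist");t=bot.capture("top");s=bot.capture("scene");np.savez("w3.npz",**w);np.savez("t3.npz",**t);np.savez("s3.npz",**s)
b=s["color"][170:270,205:305,::-1];c=t["color"][150:234,210:322,::-1]
im=np.zeros((600,800,3),np.uint8);im[:300,:400]=cv2.resize(w["color"][:,:,::-1],(400,300))
im[:400,400:]=cv2.resize(b,(400,400),interpolation=cv2.INTER_CUBIC);im[300:,:400]=cv2.resize(c,(400,300),interpolation=cv2.INTER_CUBIC)
cv2.imwrite("pics/m2.png",im)
```

```text
(no output)
```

View pics/m2.png

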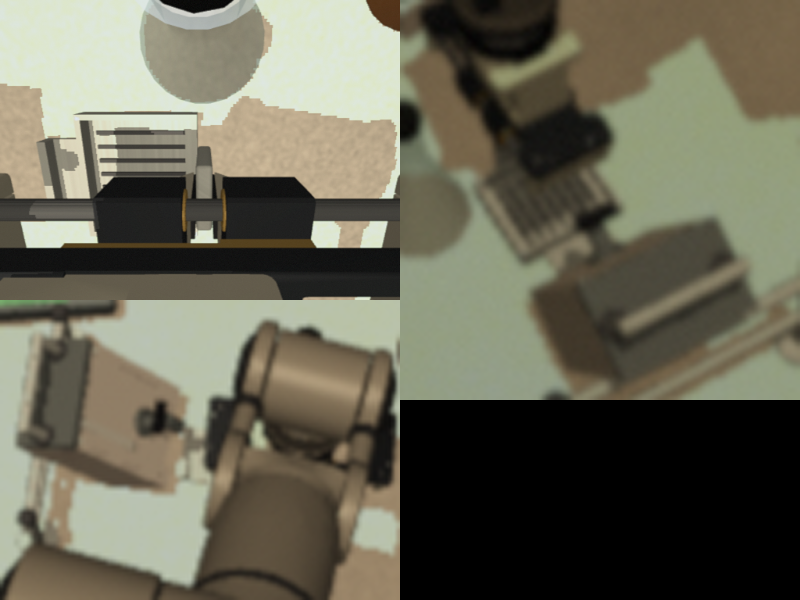

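In the wrist panel the tray's far rim edge is (78,114)–(197,114), the tab's far end is (204,148), the tongue's far edge is near (50,139), and the flask base edge is at (203,102). In the top panel the raised front bottom edge runs about (187,395)–(175,491). The tongue is still outside.

Run:
```python
from h import *
W=dict(np.load("w3.npz"));T=dict(np.load("t3.npz"));S=dict(np.load("s3.npz"))
w=lambda u,v,z:ray(W,(u*1.28,v*1.28),z).round(1).tolist()
t=lambda u,v,z:ray(T,(210+u*.28-.4,150+v*.28-.4),z).round(1).tolist()
s=lambda u,v,z:ray(S,(205+(u-400)*.25-.4,170+v*.25-.4),z).round(1).tolist()
print("rim far",w(78,113,16),w(197,113,16),"tab far end",w(204,147,48),"flask edge",w(203,102,5),w(140,38,20),w(265,38,20),"hookfar",w(42,141,14),w(72,138,4))
print("front bottom edge",t(187,395,36),t(175,491,36),"lid top",t(92,337,170),t(70,450,170),"tap",t(160,420,105))
print("handle",s(622,325,198),s(745,265,198),"lid rear bottom s",s(622,380,138),s(758,308,138),"lid front",s(582,284,180),s(715,220,180))
print("rim s",s(480,185,16),s(527,260,16))
```

```text
rim far [687.6, 49.2] [686.6, -32.0] tab far end [671.0, -36.6] flask edge [693.0, -36.1] [733.5, 2.0] [732.4, -74.9] hookfar [667.9, 78.9] [667.6, 62.8]
front bottom edge [380.6, 56.9] [283.5, 60.9] lid top [417.9, 149.7] [310.7, 160.1] tap [349.1, 80.2]
handle [702.9, 226.1] [609.5, 233.1] lid rear bottom s [708.9, 235.2] [599.1, 240.6] lid front [704.0, 177.7] [599.5, 185.1]
rim s [682.5, -26.0] [686.0, 57.0]
```

Run:
```python
from h import *
T=dict(np.load("t3.npz"))
t=lambda u,v,z:ray(T,(210+u*.28-.4,150+(v-300)*.28-.4),z).round(1).tolist()
print("front bottom edge",t(187,395,36),t(175,491,36),"lid top front",t(92,337,182),t(76,450,182),"tap",t(178,420,100))
print("handle",t(43,338,205),t(23,440,205))
```

```text
front bottom edge [696.8, 83.4] [591.8, 87.3] lid top front [710.2, 177.1] [595.6, 181.6] tap [653.2, 88.5]
handle [698.6, 222.2] [596.2, 230.8]
```

The leaning tank has turned to about −2.5°, parallel with the rail, so I'll align the tray with that: yaw −0.04, x 639.5.

>>> shift_gripper --segments "5 1 -5 0 0.01\n5 2 -10 0 0.02\n5 3.5 -14 0 0.03\n5 4 -18 0 0.03\n5 4 -18 0 0.03"

```text
time: 14.9
tool_pos: [639.8, -18.3, 201.5]
tcp_rot: [-3.141, -0.0, -0.044]
contact_force: [0.2, 0.6, -0.5]
grip_width: 9.9
finger_force: 30.0
```

>>> shift_gripper --segments "5 0 -1 0 0\n5 0 -2 0 0\n5 0 -2 0 0"

```text
time: 15.28
tool_pos: [639.8, -16.8, 201.5]
tcp_rot: [3.142, -0.0, -0.044]
contact_force: [0.6, -0.9, -0.8]
grip_width: 9.8
finger_force: 30.0
```

>>> shift_gripper --segments "50 0 0 0 0\n50 0 0 0 0\n50 0 0 0 0\n50 0 6 0 0\n50 0 8 -5 0"

```text
time: 15.9
tool_pos: [639.3, -25.4, 206.3]
tcp_rot: [3.141, 0.001, -0.045]
contact_force: [-0.4, 0.4, -0.6]
grip_width: 49.5
finger_force: 0.0
```

>>> shift_gripper --segments "50 0 0 -50 0\n50 0 0 -110 0\n50 0 0 -170 0\n50 0 0 -235 0\n50 0 0 -235 0"

```text
time: 16.52
tool_pos: [639.4, -25.0, 448.3]
tcp_rot: [3.14, -0.012, -0.044]
contact_force: [0.5, 0.2, -0.2]
grip_width: 49.7
finger_force: 0.0
```

>>> shift_gripper --segments "44 0 -55 0 0\n44 1 -110 0 0\n44 2 -170 0 0\n44 2 -225 0 0\n44 2 -258 0 0"

```text
time: 17.15
tool_pos: [652.4, 235.6, 440.2]
tcp_rot: [3.141, 0.002, -0.042]
contact_force: [0.5, 0.4, -0.9]
grip_width: 44.3
finger_force: 0.0
```

>>> shift_gripper --segments "44 0 0 0 0\n44 0 0 30 0\n44 0 0 60 0\n44 0 0 80 0\n44 0 0 91 0"

```text
time: 17.77
tool_pos: [652.8, 231.3, 348.9]
tcp_rot: [3.14, 0.002, -0.046]
contact_force: [-5.4, 1.7, 34.3]
grip_width: 43.7
finger_force: 16.8
```

>>> shift_gripper --segments "44 0 0 0 0\n16 0 0 0 0\n16 0 0 0 0\n16 0 0 0 0\n16 0 0 0 0"

```text
time: 18.4
tool_pos: [652.8, 232.8, 350.4]
tcp_rot: [3.141, 0.0, -0.044]
contact_force: [0.3, -0.8, -0.2]
grip_width: 16.1
finger_force: 0.5
```

>>> shift_gripper --segments "16 0 0 -3 0\n16 0 0 -6 0\n16 0 0 -6 0"

```text
time: 18.77
tool_pos: [652.8, 232.8, 356.9]
tcp_rot: [3.141, -0.0, -0.044]
contact_force: [0.2, -1.4, 1.1]
grip_width: 16.1
finger_force: 0.7
```

Run:
```python
from plant import bot
import cv2,numpy as np
s=bot.capture("scene");w=bot.capture("wrist")
im=np.zeros((600,800,3),np.uint8);im[:300,:400]=cv2.resize(w["color"][:,:,::-1],(400,300))
im[:400,400:]=cv2.resize(s["color"][170:270,205:305,::-1],(400,400),interpolation=cv2.INTER_CUBIC)
cv2.imwrite("pics/m3.png",im)
```

```text
(no output)
```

View pics/m3.png

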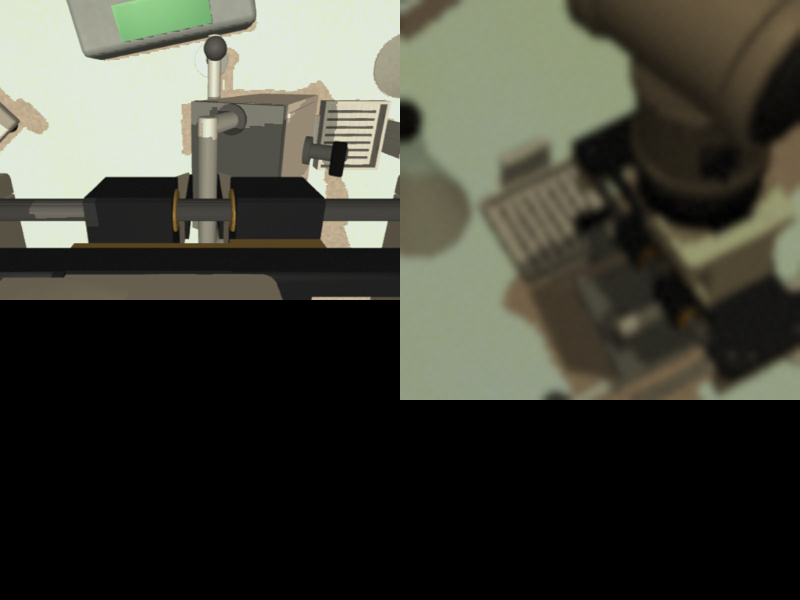

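The tank still leans with its handle (207,170) between the fingers, and the tray is in under the front. Now I'll lower it slowly along the reversed arc.

>>> shift_gripper --segments "16 0 3 -1 0\n16 0 7 -2 0\n16 0 11 -4 0\n16 0 15 -5 0\n16 0 19 -6 0"

```text
time: 19.5
tool_pos: [652.0, 213.6, 362.6]
tcp_rot: [-3.142, -0.0, -0.044]
contact_force: [0.3, 0.3, -0.7]
grip_width: 16.2
finger_force: 0.3
```

>>> shift_gripper --segments "16 0 4 -1 0\n16 0 8 -2 0\n16 0 12 -3 0\n16 0 16 -4 0\n16 0 20 -5 0"

```text
time: 20.12
tool_pos: [651.1, 193.6, 367.5]
tcp_rot: [3.141, 0.0, -0.044]
contact_force: [-0.0, 0.7, -1.6]
grip_width: 16.1
finger_force: 0.0
```

>>> shift_gripper --segments "16 0 4 -1 0\n16 0 8 -1 0\n16 0 12 -2 0\n16 0 16 -2 0\n16 0 20 -3 0"

```text
time: 20.75
tool_pos: [650.2, 173.6, 370.4]
tcp_rot: [3.141, 0.0, -0.044]
contact_force: [0.3, -0.7, -0.1]
grip_width: 15.9
finger_force: 0.2
```

>>> shift_gripper --segments "16 0 4 0 0\n16 0 8 -1 0\n16 0 12 -1 0\n16 0 16 -1 0\n16 0 20 -1 0"

```text
time: 21.38
tool_pos: [649.3, 153.7, 371.4]
tcp_rot: [3.141, 0.0, -0.044]
contact_force: [0.4, -0.6, 0.1]
grip_width: 15.6
finger_force: 0.4
```

>>> shift_gripper --segments "16 0 4 0 0\n16 0 8 0 0\n16 0 12 0 0\n16 0 15 0 0\n16 0 18 0 0"

```text
time: 22.0
tool_pos: [648.5, 135.7, 371.4]
tcp_rot: [3.142, 0.0, -0.044]
contact_force: [-0.3, -1.6, -1.8]
grip_width: 16.3
finger_force: 0.5
```

>>> shift_gripper --segments "16 0 2 0 0\n16 0 4 0 0\n16 0 6 0 0\n16 0 8 0 0\n16 0 10 0 0"

```text
time: 22.62
tool_pos: [648.1, 125.8, 371.4]
tcp_rot: [3.141, 0.0, -0.044]
contact_force: [-0.7, -1.2, -1.0]
grip_width: 16.1
finger_force: 0.5
```

>>> shift_gripper --segments "16 0 1.5 0 0\n16 0 3 0 0\n16 0 4.5 0 0\n16 0 6 0 0\n16 0 6 0 0"

```text
time: 23.25
tool_pos: [647.9, 120.0, 371.6]
tcp_rot: [-3.141, -0.0, -0.044]
contact_force: [-0.0, 0.0, -0.0]
grip_width: 16.2
finger_force: 0.0
```

>>> shift_gripper --segments "16 0 1 0 0\n16 0 1 0 0\n16 0 2 0 0\n16 0 2 0 0"

```text
time: 23.75
tool_pos: [647.8, 117.9, 371.5]
tcp_rot: [3.142, -0.0, -0.044]
contact_force: [0.6, 0.4, -0.3]
grip_width: 16.2
finger_force: 0.0
```

Run:
```python
from plant import bot
import numpy as np
for _ in range(1): print(np.round(bot.get_obs()["contact_force"],1))
c=bot.capture("wrist");import cv2;cv2.imwrite("pics/w9.png",c["color"][:,:,::-1]);np.savez("w9.npz",**c)
```

```text
[ 0.6  0.4 -0.3]
```

>>> shift_gripper --segments "36 0 0 0 0\n36 0 0 0 0\n36 0 0 -15 0\n36 0 0 -40 0\n36 0 0 -80 0"

```text
time: 24.42
tool_pos: [647.6, 118.0, 452.2]
tcp_rot: [3.141, 0.002, -0.044]
contact_force: [0.6, 0.2, 0.9]
grip_width: 35.8
finger_force: 0.0
```

>>> shift_gripper --segments "36 -50 0 -10 0\n36 -110 0 -10 0\n36 -170 0 -10 0\n36 -220 0 -10 0\n36 -220 0 -10 0"

```text
time: 25.05
tool_pos: [425.1, 128.0, 463.2]
tcp_rot: [-3.141, -0.002, -0.043]
contact_force: [0.4, 0.5, 0.6]
grip_width: 35.9
finger_force: 0.0
```

Run:
```python
from plant import bot
import cv2,numpy as np
s=bot.capture("scene");w=bot.capture("wrist");t=bot.capture("top")
for n,c in(("s",s),("w",w),("t",t)):np.savez(n+"f.npz",**c)
im=np.zeros((600,800,3),np.uint8);im[:300,:400]=cv2.resize(w["color"][:,:,::-1],(400,300))
im[:400,400:]=cv2.resize(s["color"][170:270,205:305,::-1],(400,400),interpolation=cv2.INTER_CUBIC)
im[300:,:400]=cv2.resize(t["color"][150:234,210:322,::-1],(400,300),interpolation=cv2.INTER_CUBIC)
cv2.imwrite("pics/final.png",im)
```

```text
(no output)
```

View pics/final.png

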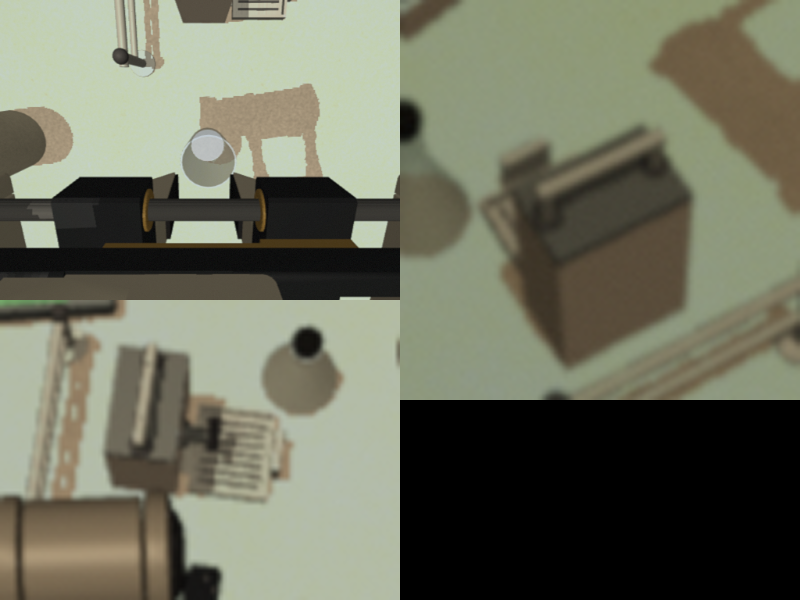

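The final picture shows the tank upright and the tray in front of it, with the flask untouched at (300,380) in the top panel. I'll check the numbers.

Run:
```python
from h import *
T=dict(np.load("tf.npz"));S=dict(np.load("sf.npz"))
t=lambda u,v,z:ray(T,(210+u*.28-.4,150+(v-300)*.28-.4),z).round(1).tolist()
s=lambda u,v,z:ray(S,(205+(u-400)*.25-.4,170+v*.25-.4),z).round(1).tolist()
print("lid t",[t(*p,174) for p in[(121,346),(189,353),(183,465),(106,457)]])
print("lid s",[s(*p,174) for p in[(556,264),(692,197),(645,124)]])
print("rear bottom s",s(568,368,0),s(685,305,0))
print("handle t",t(152,347,214),t(138,445,214),"s",s(540,190,212),s(660,135,212))
print("tray front rim t",t(279,413,16),t(267,501,16),"tab",t(275,475,46))
```

```text
lid t [[705.6, 148.4], [704.0, 81.0], [591.0, 77.3], [592.8, 152.6]]
lid s [[709.3, 151.9], [600.1, 157.9], [593.6, 87.3]]
rear bottom s [704.5, 149.3] [596.4, 153.1]
handle t [695.7, 115.7] [598.3, 120.4] s [698.4, 115.8] [604.6, 122.5]
tray front rim t [690.1, -16.3] [593.0, -10.5] tab [615.5, -16.1]
```

```bash
python3 -c "
from plant import bot
print(bot.close_job())"
```

```text
the job is handed in; nothing more can be done
None
```

The job is handed in, about 25 s in: by my measurements the tank stands flat with the tray's hook behind the front notch, within the stated play. One slip: the fingers pressed about 34 N (peak reading) on the leaning tank, probably its lid, when I went back for the handle.

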